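Lay out the wiring run on the bench

ROBOT

A 6-joint arm with a two-finger parallel gripper is mounted at the origin on the work surface. World frame = base frame: x ahead of the robot, y to its left, z up, the work surface at z = 0. Lengths are in m, angles in rad, forces in N, time in s.
With the tool pointing down it reaches from about 0.35 to 0.975 m from the base axis. Payload 4.9 kg.
Tool frame: the origin (TCP) lies on the centre line of the jaws, within the pads' length; the fingertips stand 19 mm ahead of it and the grasp point (between the pads) is the TCP; z points along the fingers, y is the line along which they close (so a half turn about z gives the same grasp; the last joint's range is limited). The gripper opens to 85 mm and grips with 20 to 120 N. Pads are 22 mm wide; open, the fingers measure 114 mm over their backs; the gripper's body (76 mm by 85 mm) begins 54 mm behind the grasp point. The pads swing forward as they close: fully open they stand 13 mm farther back than shut.
Start: joints at [1.103, 0.053, 1.613, -0, 1.476, -0.119], TCP at [0.214, 0.587, 0.25] pointing down, gripper open.
Joint ranges: [-3.01, 3.01], [-1.01, 2.22], [0.06, 2.58], [-1.02, 4.17], [0.09, 2.62], [-3.14, 3.14]. Speed limits (rad/s): [2.57, 2.57, 3.14, 3.14, 3.14, 3.14].

INTERFACE

Orientations are given as a unit quaternion [w, x, y, z].
In Python, from plant import state, grab_frame, ticket, spotter gives the robot as it stands.
- The arm moves only by the tool apply_moves, never from a script. Its argument "series" is a list of rows, each an object of numbers: "jaw": the closure, from 0 (fully open) to 1 (shut); "dx", "dy", "dz": the shift along the tool's x, y, z in mm; "turn": the turn about the tool's z in rad. A call has 1 to 5 rows; each row is the pose to reach, as a shift and turn from the pose commanded when the call began, along the tool's axes at that moment; what a row does not reach only later rows make up. A row lasts 1/12 s, in which the tool goes at most 41.7 mm and 7.16 degrees, less where a joint would pass 70% of its speed; a pose out of reach is approached as far as the arm can. A call with a gripper value outside its range is refused whole. The fingers move at their own pace and stop on an object; the grip force is fixed at half the most. Time passes only in rows, so rows that repeat a pose let the fingers close. It gives the time, the measured TCP pose, the force, the opening and the grip force at its end, in the units of the state.
- state(): the state, without advancing time (a new reading comes with each control period).
- grab_frame(name): name is "side" or "top"; returns a dict with "pixels" (384x512x3 uint8, red, green, blue), "mtx" (3x3 intrinsics, pixels), "dist_coeffs" ([k1, k2, p1, p2, k3] as OpenCV has them; the pictures are not rectified), "camera_from_world" (4x4, takes a point from world to camera coordinates). Camera axes: x right, y down, z forward; pixel columns grow to the right and rows downward; lengths in m; the calibration is good to about 2 mm. A picture is of the moment at which its call begins. There is no depth.
- ticket.job_done(): hands the job in; it is judged then, once.
Trained networks look in a picture, given as the dict that the camera call returned (one of the last four; its "shot" number tells which), for a name from the list of things; names that differ only in an ending like _2 or _b are one class to them, and where a whole thing is asked for, a point or a joint stands for the part that bears it (a point fixed in the world has none). Each returns a list of dicts, best first, with "conf" (0 to 1); they miss things now and then, are a little off and sometimes report something else, mostly with a low value. They report only what shows in the picture. A call takes as long as a camera call. They do not tell look-alikes from the thing itself.
- spotter.outline_of(picture, target): "region" (384x512 bool, what is visible of it) and "extent" ([left, top, right, bottom] in pixels, round what is visible of it).
The state is a dict: "time": time; "joint_pos": joint angles; "joint_vel": joint speeds; "joint_efforts": joint torques, N m; "tool_pos": TCP position; "tool_rot": TCP orientation; "contact_force": force on the tool from outside, world axes, zero at the start; "ft_torque": the same for the moment, N m; "gripper_width": opening from 0.0 (shut) to 1.0 (fully open); "grasp_force": force on a finger pad.
Only numpy, scipy, OpenCV 4.12 (cv2) and the standard library are available. Lean on these libraries where they do the work, as an engineer would, in place of code of your own. Each camera call takes 0.05 s, during which the arm holds its last target. There are 200 camera calls.

TASK

Lay out the wiring run on the bench before it goes on the wall. The thermostat box and the junction plate already lie where they belong: stand the taller of the two ribbed insulators upright halfway between them, in line with their centres, and set it down gently because it is ceramic. Continue the same straight line past the junction plate, on its side away from the thermostat, with the toggle-switch block: lying flat, toggle up, its long side along the line and a gap of about 30 mm to the plate; leave everything else where it is.

Things in the scene. Friction and masses are not known exactly. Their poses are not given: they have to be found in the camera images.
- thermostat: Thermostat box: grey plastic, square, 84 x 84 mm, 34 mm high, closed hinged cover with a small round white dial and two steel hinge knuckles on its +x edge (the cover is not used). Origin: centre of the underside, z up. Its sides are about parallel to the row: the plate lies along its +y or its -y direction. Stays where it is.
- junction_plate: Junction plate: white plastic, square, 84 x 84 mm, 12 mm thick, with a black terminal strip (18 x 56 mm, up to 24 mm above the bench) across its middle. Origin: centre of the underside, z up. Its centre is 220 to 260 mm from that of the thermostat box, to the left or to the right. Stays where it is.
- tall_insulator: Tall insulator: brown glazed ceramic, a round body with three ribs, standing upright, 111 mm high including a smooth round neck at the top, 38 mm in diameter, from 77 mm to 111 mm above its underside (the place to grip). Ribs 62 mm, foot 60 mm in diameter. About 0.3 kg. Origin: centre of the underside, z up its axis.
- switch_block: Switch block: orange plastic extension block 110 (x) x 50 (y) x 34 mm (z) lying flat, with a short steel toggle in the middle of its top reaching 52 mm above the bench. About 0.22 kg. Origin: centre of the underside, x along its length, z up.
- short_insulator: Short insulator, the wrong one: the same brown ceramic shape and widths but one rib only and 66 mm high (neck 38 mm in diameter at the top). Origin: centre of the underside. Leave it alone.
- tap_handle: Chrome cross-shaped tap handle, 64 mm across, 40 mm high. Origin: centre of the underside. Leave it alone.
- radiator_key: Flat brass T-shaped radiator key, about 67 mm long, 50 mm wide, 12 mm high. Origin: on the underside, middle of its stem. Leave it alone.
- screwdriver: Screwdriver lying at the far side of the bench. Origin near its middle. Leave it alone.
- bench: The whitewashed plank bench; its top is at z = 0.
There are look-alikes about, which are no part of the job. Of the things shaped like the junction_plate, the white one is meant. Leave any red look-alike of the thermostat alone.

How it is judged:
At the end, for the whole second after the job is handed in: Tall insulator upright on the bench, within 15 mm along and 18 mm across the line of the midpoint of box and plate; switch block flat, toggle up, past the plate, within 25 mm of the line, 109 to 145 mm from the plate's centre (gap 12 to 48 mm), long side within 0.25 rad of the line; both at rest (((horizontal distance between tall_insulator and thermostat below 0.13 m and horizontal distance between tall_insulator and junction_plate below 0.13 m and horizontal distance between thermostat and junction_plate below 0.23 m) or (horizontal distance between tall_insulator and thermostat below 0.135 m and horizontal distance between tall_insulator and junction_plate below 0.135 m and horizontal distance between thermostat and junction_plate between 0.2299 and 0.24 m) or (horizontal distance between tall_insulator and thermostat below 0.14 m and horizontal distance between tall_insulator and junction_plate below 0.14 m and horizontal distance between thermostat and junction_plate between 0.2399 and 0.25 m) or (horizontal distance between tall_insulator and thermostat below 0.145 m and horizontal distance between tall_insulator and junction_plate below 0.145 m and horizontal distance between thermostat and junction_plate above 0.2499 m)) and x of tall_insulator in the frame of thermostat between -0.018 and 0.018 m and angle between each of tall_insulator, switch_block's own z axis and vertical below 0.1 rad and height (world z) of each of tall_insulator, switch_block below 0.008 m and x of switch_block in the frame of thermostat between -0.025 and 0.025 m and horizontal distance between switch_block and junction_plate between 0.109 and 0.145 m and horizontal distance between switch_block and thermostat above 0.3 m and angle between the x axis of switch_block and the y axis of thermostat, either way round below 0.25 rad and linear speed of each of tall_insulator, switch_block below 0.02 m/s); the robot touches nothing.
It fails at once if the thermostat box or the junction plate is shifted by more than 12 mm (distance of any of thermostat, junction_plate from where it was at the start of the episode above 0.012 m).
It fails at once if the short insulator, tap handle, radiator key or screwdriver is shifted by more than 25 mm (distance of any of short_insulator, tap_handle, radiator_key, screwdriver from where it was at the start of the episode above 0.025 m).
It fails at once if the tall insulator falls (faster than 0.4 m/s while not held, a drop of about 20 mm) or strikes the bench with over 60 N (contact force between tall_insulator and bench above 60 N or (linear speed of tall_insulator above 0.4 m/s and contact force between the fingers and tall_insulator below 0.5 N)).
It also fails if it takes over 64 s, if anything falls off the work surface, if the arm or the gripper's body presses on something with over 40 N, if the wrist force passes 120 N, or if a joint passes its speed limit or range.

## Working session

There is one attempt and no reset: what is moved stays moved. The work goes in short steps, Python scripts to look and compute and a tool call to move; the robot and the scene stay as the last step left them, time stands still between calls to the robot, and variables do not carry over. Pictures are saved under pics/ and viewed, at most 10 in all, crops included, and the job is handed in when it is done.

Besides the shell and the picture viewer there is one more tool, called after ">>>" as name(argument=value, ...) on one line, values as JSON. apply_moves: Moves the arm, as the interface text tells. Its arguments: {"type":"object","properties":{"series":{"type":"array","items":{"type":"object","properties":{"jaw":{"type":"number"},"dx":{"type":"number"},"dy":{"type":"number"},"dz":{"type":"number"},"turn":{"type":"number"}}}}},"required":["series"]}

```bash
mkdir -p pics; cat > h.py <<'E'
import numpy as np, cv2
from plant import state, grab_frame, ticket, spotter
def ray(p,uv):
    u=cv2.undistortPoints(np.array([[uv]],float),p["mtx"],np.array(p["dist_coeffs"],float))[0,0]
    T=np.array(p["camera_from_world"]);R=T[:3,:3];c=-R.T@T[:3,3]
    return c,R.T@np.array([u[0],u[1],1])
def at(p,uv,z):
    c,d=ray(p,uv);return c+d*(z-c[2])/d[2]
def proj(p,X):
    T=np.array(p["camera_from_world"])
    return cv2.projectPoints(np.array(X,float).reshape(-1,3),cv2.Rodrigues(T[:3,:3])[0],T[:3,3],np.array(p["mtx"],float),np.array(p["dist_coeffs"],float))[0][:,0]
def save(p,n,crop=None,k=1):
    im=p["pixels"]
    if crop: im=im[crop[1]:crop[3],crop[0]:crop[2]]
    cv2.imwrite("pics/"+n,cv2.resize(im[:,:,::-1],None,fx=k,fy=k,interpolation=cv2.INTER_CUBIC))
E
python3 - <<'E'
from h import *
t=grab_frame("top");s=grab_frame("side")
save(t,"t0.png",k=1.5);save(s,"s0.png",k=1.5)
for p,n in((t,'top'),(s,'side')):
    T=np.array(p["camera_from_world"]);print(n,"cam",(-T[:3,:3].T@T[:3,3]).round(3))
    for o in "thermostat junction_plate tall_insulator switch_block short_insulator tap_handle radiator_key screwdriver".split():
        for r in spotter.outline_of(p,o)[:3]:
            e=r["extent"];m=np.argwhere(r["region"]).mean(0)[::-1];print(o,round(r["conf"],2),np.round(e),m.round(1),p["pixels"][r["region"]].mean(0).round(),at(p,m,0.02).round(3))
st=state();print(st["time"],st["tool_pos"],st["tool_rot"],st["gripper_width"])
E
```

```text
top cam [ 0.507 -0.046  1.116]
thermostat 0.85 [176. 160. 211. 195.] [193.3 176.4] [111. 112. 111.] [0.578 0.106 0.02 ]
thermostat 0.55 [124. 157. 163. 197.] [142.5 177.3] [124.  45.  42.] [0.577 0.245 0.02 ]
thermostat 0.53 [277. 239. 290. 265.] [284.4 252.9] [142. 106.  48.] [ 0.365 -0.14   0.02 ]
junction_plate 0.91 [268. 168. 301. 198.] [282.9 182.5] [126. 123. 118.] [ 0.558 -0.14   0.02 ]
junction_plate 0.85 [314. 114. 354. 157.] [335.9 136.2] [ 29.  52. 103.] [ 0.684 -0.288  0.02 ]
junction_plate 0.59 [369. 152. 410. 194.] [389.8 174.8] [ 28.  50. 100.] [ 0.576 -0.435  0.02 ]
tall_insulator 0.89 [318. 219. 345. 242.] [332.7 230.8] [53. 33. 24.] [ 0.424 -0.274  0.02 ]
switch_block 0.59 [228. 210. 259. 254.] [239.7 230.8] [126.  72.  34.] [ 0.427 -0.019  0.02 ]
short_insulator 0.85 [106. 225. 132. 249.] [119.9 236.5] [30. 18. 14.] [0.416 0.306 0.02 ]
tap_handle 0.67 [167. 238. 189. 264.] [177.5 249.5] [57. 58. 57.] [0.379 0.15  0.02 ]
radiator_key 0.57 [279. 241. 294. 266.] [283.9 254.2] [136. 104.  52.] [ 0.362 -0.139  0.02 ]
screwdriver 0.89 [221. 105. 265. 119.] [248.6 110. ] 
[... 876 characters left out ...]
 30. 23.] [0.418 0.313 0.02 ]
short_insulator 0.27 [122. 181. 146. 201.] [136.3 190.4] [76. 79. 79.] [0.381 0.152 0.02 ]
tap_handle 0.92 [122. 180. 148. 200.] [137.  190.4] [75. 78. 79.] [0.382 0.151 0.02 ]
radiator_key 0.78 [196. 256. 229. 289.] [210.4 272.7] [147. 125.  77.] [ 0.354 -0.149  0.02 ]
radiator_key 0.44 [175. 201. 222. 242.] [196.7 219.6] [138.  85.  38.] [ 0.425 -0.023  0.02 ]
screwdriver 0.65 [276. 135. 315. 171.] [298.6 156.4] [155.  55.  52.] [ 0.754 -0.05   0.02 ]
screwdriver 0.51 [  0.  33. 510. 384.] [240.8 239.4] [144. 144. 140.] [ 0.456 -0.134  0.02 ]
0.9 [0.21358907 0.58735997 0.25032053] [1.67414815e-05 1.73506433e-01 9.84832736e-01 9.52872151e-06] 1.0009788840772023
```

View pics/t0.png

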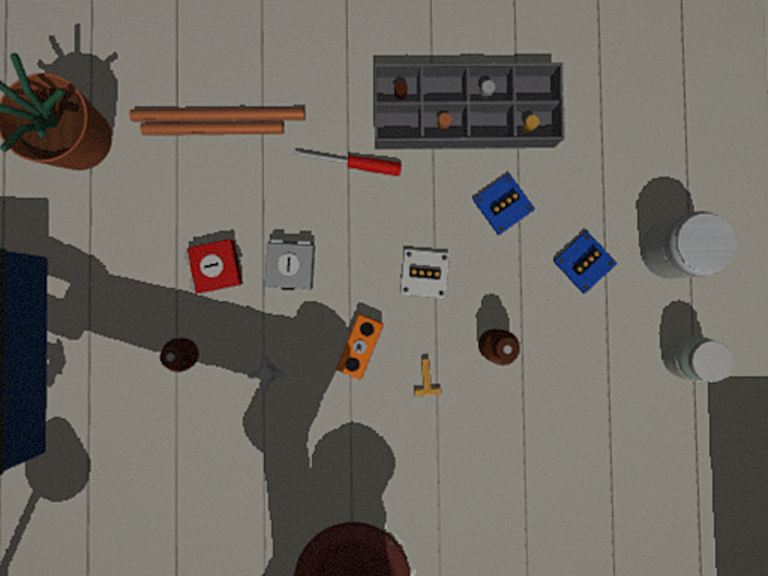

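View pics/s0.png

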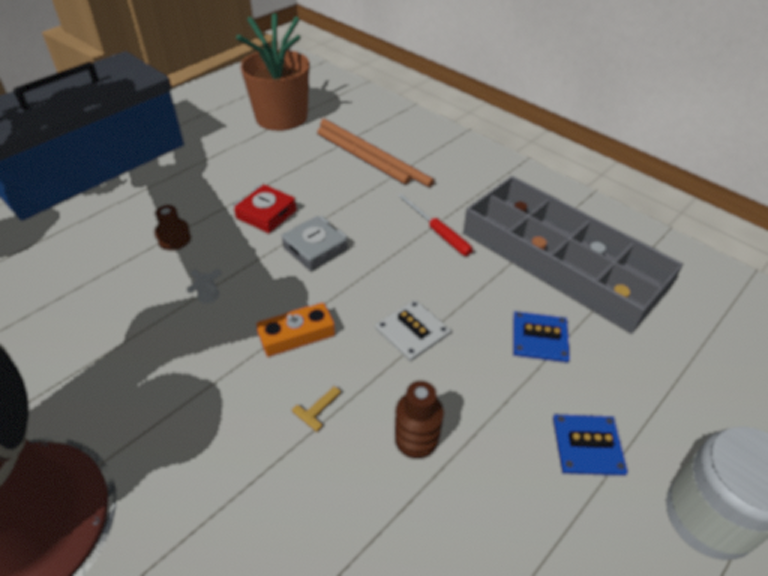

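Top picture: tall insulator (332,231), with the short one at (120,237) as its look-alike. The grey thermostat is at (193,176), with a red look-alike at (142,177). The white plate is at (283,182), with blue ones at (336,136) and (390,175). The orange block is at (240,231). By the description I choose the three-ribbed insulator at (332,231), the grey box, the white plate and the orange block. Next I fit the poses and check one close crop.

```bash
cat > fit.py <<'E'
from h import *
from scipy.optimize import minimize
def boxp(a,b,z0,z1): return np.array([[sx*a/2,sy*b/2,z] for sx in(-1,1) for sy in(-1,1) for z in(z0,z1)])
def disc(d,z): 
    t=np.linspace(0,2*np.pi,24,endpoint=False);return np.c_[d/2*np.cos(t),d/2*np.sin(t),0*t+z]
MOD={"thermostat":[boxp(.084,.084,0,.034)],"junction_plate":[boxp(.084,.084,0,.012)],
"switch_block":[boxp(.110,.050,0,.034)],
"tall_insulator":[np.r_[disc(.060,0),disc(.062,.01),disc(.062,.065)],np.r_[disc(.038,.06),disc(.038,.111)]]}
def mask(p,name,q,k=4):
    m=np.zeros((384*k,512*k),np.uint8);c,s=np.cos(q[2]),np.sin(q[2])
    for M in MOD[name]:
        X=M@np.array([[c,s,0],[-s,c,0],[0,0,1]])+[q[0],q[1],0]
        uv=proj(p,X);h=cv2.convexHull(((uv+.5)*k).astype(np.float32)).round().astype(np.int32)
        cv2.fillConvexPoly(m,h,1)
    return cv2.resize(m.astype(np.float32),(512,384),interpolation=cv2.INTER_AREA)
def fit(views,name,q0):
    obs=[]
    for p in views:
        best=None
        for r in spotter.outline_of(p,name):
            m=np.argwhere(r["region"]).mean(0)[::-1];d=np.linalg.norm(at(p,m,.02)[:2]-q0[:2])
            if d<.05 and (best is None or d<best[0]): best=(d,r["region"].astype(np.float32))
        if best: obs.append((p,best[1]))
    def f(q):
        v=0
        for p,o in obs:
            m=mask(p,name,q);v+=np.abs(m-o).sum()/o.sum()
        return v/len(obs)
    b=None
    for a in ([q0[2]] if name=="tall_insulator" else q0[2]+np.array([-.2,0,.2])):
        s=np.array([[0,0,0],[.01,0,0],[0,.01,0],[0,0,.15]])+[q0[0],q0[1],a]
        r=minimize(f,s[0],method="Nelder-Mead",options=dict(initial_simplex=s,xatol=1e-4,fatol=1e-4,maxiter=150))
        if b is None or r.fun<b.fun:b=r
    return b.x,b.fun,len(obs)
E
python3 - <<'E'
from fit import *
t=grab_frame("top");s=grab_frame("side")
Q={}
for n,q in {"thermostat":[.578,.106,0.],"junction_plate":[.555,-.14,0.],"tall_insulator":[.43,-.265,0.],"switch_block":[.425,-.02,-.3]}.items():
    for v in ([t,s],[t],[s]):
        r=fit(v,n,np.array(q));print(n,r[0].round(4),round(r[1],3),r[2])
        if len(v)==2:Q[n]=r[0]
im=s["pixels"].copy();save(s,"crop.png",(150,130,350,320),4)
a=Q["thermostat"];b=Q["junction_plate"];d=(b-a)[:2];L=np.hypot(*d);u=d/L
print("mid",(a+b)[:2]/2,"L",L,"u",u,"ang",np.arctan2(u[1],u[0]),"switch",b[:2]+u*.127)
E
```

```text
thermostat [ 0.5775  0.1057 -0.0508] 0.082 2
thermostat [ 0.5776  0.1059 -0.058 ] 0.063 1
thermostat [ 0.5786  0.1068 -0.0561] 0.096 1
junction_plate [ 0.5591 -0.1409 -0.129 ] 0.071 2
junction_plate [ 0.5589 -0.1407 -0.1055] 0.066 1
junction_plate [ 0.5591 -0.1412 -0.0977] 0.075 1
tall_insulator [ 0.4254 -0.2683  0.1473] 0.061 2
tall_insulator [ 0.4249 -0.2672  0.2267] 0.051 1
tall_insulator [ 0.4251 -0.2688  0.1025] 0.061 1
switch_block [ 0.4275 -0.0198 -0.3793] 0.104 2
switch_block [ 0.4284 -0.0205 -0.3678] 0.108 1
switch_block [ 0.4273 -0.0194 -0.4114] 0.094 1
mid [ 0.56829937 -0.01760517] L 0.24735981914437047 u [-0.0744814 -0.9972224] ang -1.6453467644499304 switch [ 0.54962838 -0.26758879]
```

View pics/crop.png

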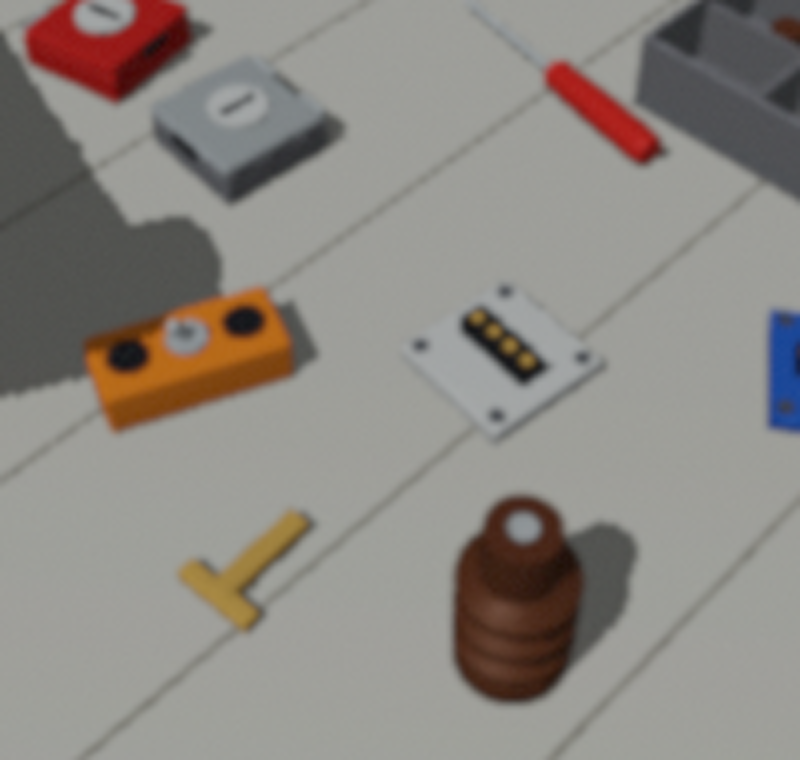

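The crop shows the three-ribbed tall insulator at crop (515,600), the grey box at (240,130), the white plate at (500,360) and the orange block at (190,355). The choice holds, so I start moving.

>>> apply_moves(series=[{"dx": -22, "dy": -33}, {"dx": -44, "dy": -66}, {"dx": -66, "dy": -99}, {"dx": -88, "dy": -132}, {"dx": -110, "dy": -165}])

```text
invalid input at $.series[0]: expected keys jaw, dx, dy, dz, turn
```

```bash
cat > go.py <<'E'
# usage: go.py x y z tool_y_heading -> remaining move in tool axes
import sys
from h import *
from scipy.spatial.transform import Rotation as R
s=state();x,y,z=map(float,sys.argv[1:4])
q=s["tool_rot"];M=R.from_quat([q[1],q[2],q[3],q[0]]).as_matrix()
d=M.T@(np.array([x,y,z])-s["tool_pos"])*1000
h=np.arctan2(M[1,1],M[0,1])
print("t",round(s["time"],2),"pos",np.round(s["tool_pos"],4),"shift mm",d.round(1),"tool-y heading",h.round(4),"tilt",M[2].round(4))
if len(sys.argv)>4: print("turn",round((h-float(sys.argv[4])+np.pi/2)%np.pi-np.pi/2,4))
print("j",np.round(s["joint_pos"],2),"F",np.round(s["contact_force"],1),"w",round(s["gripper_width"],3),"g",round(s["grasp_force"],1))
E
python3 go.py 0.4253 -0.268 0.25
```

```text
t 1.8 pos [0.2136 0.5873 0.2503] shift mm [-4.913e+02 -7.315e+02  3.000e-01] tool-y heading 1.222 tilt [-0.e+00 -1.e-04 -1.e+00]
j [ 1.1   0.05  1.61 -0.    1.48 -0.12] F [ 0.5 -0.8  0.4] w 1.0 g 0.0
```

All keys are needed.

>>> apply_moves(series=[{"jaw": 0, "dx": -22, "dy": -33, "dz": 0, "turn": 0}, {"jaw": 0, "dx": -44, "dy": -66, "dz": 0, "turn": 0}, {"jaw": 0, "dx": -66, "dy": -99, "dz": 0, "turn": 0}, {"jaw": 0, "dx": -88, "dy": -132, "dz": 0, "turn": 0}, {"jaw": 0, "dx": -110, "dy": -165, "dz": 0, "turn": 0}])

```text
time: 2.22
tool_pos: [0.2605, 0.3931, 0.2502]
tool_rot: [0.0, 0.173, 0.985, -0.0]
contact_force: [0.9, -0.4, 1.7]
gripper_width: 1.003
grasp_force: 0.0
```

>>> apply_moves(series=[{"jaw": 0, "dx": -22, "dy": -33, "dz": 0, "turn": 0}, {"jaw": 0, "dx": -44, "dy": -66, "dz": 0, "turn": 0}, {"jaw": 0, "dx": -66, "dy": -99, "dz": 0, "turn": 0}, {"jaw": 0, "dx": -88, "dy": -132, "dz": 0, "turn": 0}, {"jaw": 0, "dx": -110, "dy": -165, "dz": 0, "turn": 0}])

```text
time: 2.63
tool_pos: [0.3074, 0.2004, 0.2505]
tool_rot: [0.001, 0.173, 0.985, 0.0]
contact_force: [1.6, 0.6, 1.4]
gripper_width: 1.005
grasp_force: 0.0
```

```bash
python3 go.py 0.4253 -0.268 0.25
```

```text
t 2.63 pos [0.3074 0.2004 0.2505] shift mm [-270.4 -400.3    0.5] tool-y heading 1.2231 tilt [-1.1e-03  8.0e-04 -1.0e+00]
j [ 0.37 -0.64  2.17 -0.    1.61 -0.85] F [1.6 0.6 1.4] w 1.005 g 0.0
```

>>> apply_moves(series=[{"jaw": 0, "dx": -29, "dy": -25, "dz": 0, "turn": 0}, {"jaw": 0, "dx": -58, "dy": -50, "dz": 0, "turn": 0}, {"jaw": 0, "dx": -87, "dy": -75, "dz": 0, "turn": 0}, {"jaw": 0, "dx": -116, "dy": -100, "dz": 0, "turn": 0}, {"jaw": 0, "dx": -145, "dy": -125, "dz": 0, "turn": 0}])

```text
time: 3.05
tool_pos: [0.4017, 0.033, 0.2508]
tool_rot: [0.001, 0.174, 0.985, 0.0]
contact_force: [-0.1, 0.2, 1.0]
gripper_width: 0.998
grasp_force: 0.0
```

>>> apply_moves(series=[{"jaw": 0, "dx": -16, "dy": -35, "dz": 0, "turn": 0}, {"jaw": 0, "dx": -32, "dy": -70, "dz": 0, "turn": 0}, {"jaw": 0, "dx": -48, "dy": -105, "dz": 0, "turn": 0}, {"jaw": 0, "dx": -64, "dy": -140, "dz": 0, "turn": 0}, {"jaw": 0, "dx": -80, "dy": -175, "dz": 0, "turn": 0}])

```text
time: 3.47
tool_pos: [0.4162, -0.1589, 0.2506]
tool_rot: [0.001, 0.174, 0.985, -0.0]
contact_force: [0.7, 0.5, -0.5]
gripper_width: 0.998
grasp_force: 0.0
```

>>> apply_moves(series=[{"jaw": 0, "dx": -16, "dy": -34, "dz": 0, "turn": 0}, {"jaw": 0, "dx": -32, "dy": -68, "dz": 0, "turn": 0}, {"jaw": 0, "dx": -46, "dy": -101, "dz": 20, "turn": 0}, {"jaw": 0, "dx": -46, "dy": -101, "dz": 50, "turn": 0}, {"jaw": 0, "dx": -46, "dy": -101, "dz": 70, "turn": 0}])

```text
time: 3.88
tool_pos: [0.4245, -0.2692, 0.1786]
tool_rot: [-0.0, 0.175, 0.985, 0.0]
contact_force: [0.1, 0.6, -0.5]
gripper_width: 1.002
grasp_force: 0.0
```

```bash
python3 go.py 0.4253 -0.268 0.100
```

```text
t 3.88 pos [ 0.4245 -0.2692  0.1786] shift mm [-0.4  1.3 78.6] tool-y heading 1.2186 tilt [ 1.e-03  4.e-04 -1.e+00]
j [-0.71 -0.19  1.96 -0.    1.37 -1.93] F [ 0.1  0.6 -0.5] w 1.002 g 0.0
```

>>> apply_moves(series=[{"jaw": 0, "dx": 0, "dy": 1, "dz": 25, "turn": 0}, {"jaw": 0, "dx": 0, "dy": 1, "dz": 50, "turn": 0}, {"jaw": 0, "dx": 0, "dy": 1, "dz": 68, "turn": 0}, {"jaw": 0, "dx": 0, "dy": 1, "dz": 78, "turn": 0}, {"jaw": 0, "dx": 0, "dy": 1, "dz": 78, "turn": 0}])

```text
time: 4.3
tool_pos: [0.4241, -0.2653, 0.0996]
tool_rot: [-0.002, 0.174, 0.985, 0.001]
contact_force: [-0.4, -0.1, -0.7]
gripper_width: 1.0
grasp_force: 0.0
```

```bash
python3 go.py 0.4253 -0.268 0.100; python3 - <<'E'
from h import *
s=grab_frame("side");save(s,"g1.png",(220,180,360,320),4)
E
```

```text
t 4.3 pos [ 0.4241 -0.2653  0.0996] shift mm [-2.  -2.1 -0.4] tool-y heading 1.2219 tilt [ 0.0048  0.0018 -1.    ]
j [-0.71 -0.1   2.03 -0.    1.22 -1.93] F [-0.4 -0.1 -0.7] w 1.0 g 0.0
```

View pics/g1.png

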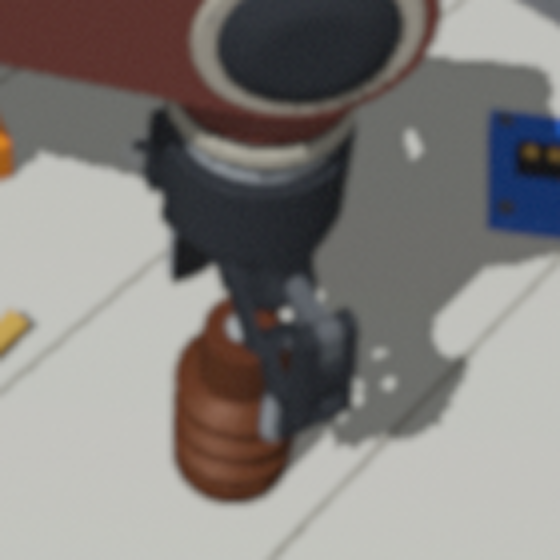

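Crop: the neck at (235,345) lies between the fingers, with the near finger at (310,380). I close the jaw.

>>> apply_moves(series=[{"jaw": 0.3, "dx": -1, "dy": -2, "dz": 0, "turn": 0}, {"jaw": 0.5, "dx": -1, "dy": -2, "dz": 0, "turn": 0}, {"jaw": 0.8, "dx": -1, "dy": -2, "dz": 0, "turn": 0}, {"jaw": 1, "dx": -1, "dy": -2, "dz": 0, "turn": 0}, {"jaw": 1, "dx": -1, "dy": -2, "dz": 0, "turn": 0}])

```text
time: 4.77
tool_pos: [0.4266, -0.2692, 0.1039]
tool_rot: [0.001, 0.173, 0.985, -0.0]
contact_force: [0.1, 0.9, 5.5]
gripper_width: 0.426
grasp_force: 60.0
```

>>> apply_moves(series=[{"jaw": 1, "dx": 0, "dy": 0, "dz": 0, "turn": 0}, {"jaw": 1, "dx": 0, "dy": 0, "dz": 0, "turn": 0}, {"jaw": 1, "dx": 0, "dy": 0, "dz": 0, "turn": 0}, {"jaw": 1, "dx": 0, "dy": 0, "dz": 0, "turn": 0}, {"jaw": 1, "dx": 0, "dy": 0, "dz": 0, "turn": 0}])

```text
time: 5.18
tool_pos: [0.4267, -0.2692, 0.1039]
tool_rot: [0.001, 0.173, 0.985, -0.001]
contact_force: [-0.4, 2.6, 5.1]
gripper_width: 0.419
grasp_force: 60.0
```

```bash
python3 go.py 0.4253 -0.268 0.100
```

```text
t 5.18 pos [ 0.4267 -0.2692  0.1039] shift mm [1.7 0.7 3.9] tool-y heading 1.2221 tilt [-2.3e-03 -6.0e-04 -1.0e+00]
j [-0.71 -0.1   2.02  0.    1.22 -1.93] F [-0.4  2.6  5.1] w 0.419 g 60.0
```

>>> apply_moves(series=[{"jaw": 1, "dx": 0, "dy": 0, "dz": -10, "turn": 0}, {"jaw": 1, "dx": 0, "dy": 0, "dz": -25, "turn": 0}, {"jaw": 1, "dx": 0, "dy": 0, "dz": -45, "turn": 0}, {"jaw": 1, "dx": 0, "dy": 0, "dz": -65, "turn": 0}, {"jaw": 1, "dx": 0, "dy": 0, "dz": -80, "turn": 0}])

```text
time: 5.6
tool_pos: [0.4256, -0.2686, 0.1835]
tool_rot: [0.0, 0.174, 0.985, -0.0]
contact_force: [0.6, 0.2, -1.7]
gripper_width: 0.427
grasp_force: 60.4
```

```bash
python3 go.py 0.569 -0.018 0.18
```

```text
t 5.6 pos [ 0.4256 -0.2686  0.1835] shift mm [-49.1 284.6   3.5] tool-y heading 1.222 tilt [-1.e-04 -2.e-04 -1.e+00]
j [-0.71 -0.19  1.96 -0.    1.38 -1.93] F [ 0.6  0.2 -1.7] w 0.427 g 60.4
```

>>> apply_moves(series=[{"jaw": 1, "dx": -4, "dy": 20, "dz": 0, "turn": 0}, {"jaw": 1, "dx": -9, "dy": 50, "dz": 0, "turn": 0}, {"jaw": 1, "dx": -14, "dy": 82, "dz": 0, "turn": 0}, {"jaw": 1, "dx": -20, "dy": 114, "dz": 0, "turn": 0}, {"jaw": 1, "dx": -25, "dy": 146, "dz": 0, "turn": 0}])

```text
time: 6.02
tool_pos: [0.4991, -0.1387, 0.182]
tool_rot: [-0.0, 0.174, 0.985, 0.0]
contact_force: [0.7, -0.5, -2.6]
gripper_width: 0.424
grasp_force: 60.6
```

>>> apply_moves(series=[{"jaw": 1, "dx": -6, "dy": 34, "dz": 0, "turn": 0}, {"jaw": 1, "dx": -12, "dy": 68, "dz": 0, "turn": 0}, {"jaw": 1, "dx": -18, "dy": 100, "dz": 0, "turn": 0}, {"jaw": 1, "dx": -22, "dy": 125, "dz": 0, "turn": 0}, {"jaw": 1, "dx": -24, "dy": 138, "dz": 0, "turn": 0}])

```text
time: 6.43
tool_pos: [0.5693, -0.0159, 0.1818]
tool_rot: [-0.001, 0.172, 0.985, 0.0]
contact_force: [-0.2, 0.4, -1.8]
gripper_width: 0.424
grasp_force: 60.6
```

```bash
python3 go.py 0.569 -0.018 0.104
```

```text
t 6.43 pos [ 0.5693 -0.0159  0.1818] shift mm [-0.6 -2.1 77.8] tool-y heading 1.2246 tilt [ 1.3e-03  5.0e-04 -1.0e+00]
j [-0.16 -0.03  1.81  0.    1.36 -1.38] F [-0.2  0.4 -1.8] w 0.424 g 60.6
```

>>> apply_moves(series=[{"jaw": 1, "dx": -1, "dy": -2, "dz": 15, "turn": 0}, {"jaw": 1, "dx": -1, "dy": -2, "dz": 35, "turn": 0}, {"jaw": 1, "dx": -1, "dy": -2, "dz": 52, "turn": 0}, {"jaw": 1, "dx": -1, "dy": -2, "dz": 62, "turn": 0}, {"jaw": 1, "dx": -1, "dy": -2, "dz": 66, "turn": 0}])

```text
time: 6.85
tool_pos: [0.5673, -0.0209, 0.1136]
tool_rot: [-0.002, 0.174, 0.985, -0.0]
contact_force: [-0.3, 0.1, -3.1]
gripper_width: 0.425
grasp_force: 60.8
```

```bash
python3 go.py 0.569 -0.018 0.104; python3 - <<'E'
from h import *
s=grab_frame("side");save(s,"g2.png",(170,110,330,260),4)
E
```

```text
t 6.85 pos [ 0.5673 -0.0209  0.1136] shift mm [-0.7  3.3  9.6] tool-y heading 1.2216 tilt [ 0.0047 -0.0012 -1.    ]
j [-0.17  0.04  1.86 -0.    1.24 -1.39] F [-0.3  0.1 -3.1] w 0.425 g 60.8
```

View pics/g2.png

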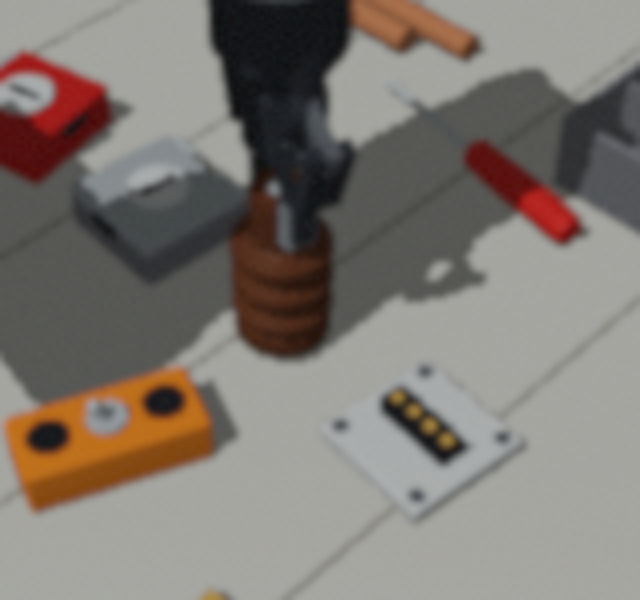

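The insulator hangs upright at crop (285,280), between the box at (160,210) and the plate at (425,440). I lower it slowly.

>>> apply_moves(series=[{"jaw": 1, "dx": 0, "dy": 2, "dz": 2, "turn": 0}, {"jaw": 1, "dx": 0, "dy": 2, "dz": 4, "turn": 0}, {"jaw": 1, "dx": 0, "dy": 2, "dz": 6, "turn": 0}, {"jaw": 1, "dx": 0, "dy": 2, "dz": 7, "turn": 0}, {"jaw": 1, "dx": 0, "dy": 2, "dz": 8, "turn": 0}])

```text
time: 7.32
tool_pos: [0.5702, -0.019, 0.1088]
tool_rot: [0.0, 0.174, 0.985, -0.0]
contact_force: [0.3, -0.2, -2.2]
gripper_width: 0.425
grasp_force: 60.8
```

>>> apply_moves(series=[{"jaw": 1, "dx": 0, "dy": 0, "dz": 1, "turn": 0}, {"jaw": 1, "dx": 0, "dy": 0, "dz": 1, "turn": 0}, {"jaw": 1, "dx": 0, "dy": 0, "dz": 2, "turn": 0}, {"jaw": 1, "dx": 0, "dy": 0, "dz": 2, "turn": 0}, {"jaw": 1, "dx": 0, "dy": 0, "dz": 2, "turn": 0}])

```text
time: 7.73
tool_pos: [0.5698, -0.0189, 0.1063]
tool_rot: [-0.0, 0.173, 0.985, -0.0]
contact_force: [1.0, -0.0, -1.5]
gripper_width: 0.425
grasp_force: 60.8
```

```bash
python3 go.py 0.569 -0.018 0.104
```

```text
t 7.73 pos [ 0.5698 -0.0189  0.1063] shift mm [1.1 0.6 2.3] tool-y heading 1.2221 tilt [ 1.e-04 -1.e-04 -1.e+00]
j [-0.16  0.06  1.86 -0.    1.22 -1.39] F [ 1.  -0.  -1.5] w 0.425 g 60.8
```

>>> apply_moves(series=[{"jaw": 1, "dx": 0, "dy": 0, "dz": 1, "turn": 0}, {"jaw": 1, "dx": 0, "dy": 0, "dz": 1, "turn": 0}, {"jaw": 1, "dx": 0, "dy": 0, "dz": 2, "turn": 0}, {"jaw": 1, "dx": 0, "dy": 0, "dz": 2, "turn": 0}, {"jaw": 1, "dx": 0, "dy": 0, "dz": 2, "turn": 0}])

```text
time: 8.15
tool_pos: [0.5698, -0.0189, 0.1042]
tool_rot: [-0.0, 0.174, 0.985, -0.0]
contact_force: [-0.3, 0.2, -2.1]
gripper_width: 0.428
grasp_force: 60.8
```

>>> apply_moves(series=[{"jaw": 1, "dx": 0, "dy": 0, "dz": 1, "turn": 0}, {"jaw": 1, "dx": 0, "dy": 0, "dz": 1, "turn": 0}, {"jaw": 1, "dx": 0, "dy": 0, "dz": 1, "turn": 0}])

```text
time: 8.4
tool_pos: [0.5702, -0.0189, 0.104]
tool_rot: [0.0, 0.173, 0.985, -0.0]
contact_force: [-1.2, -0.4, 1.5]
gripper_width: 0.427
grasp_force: 61.3
```

```bash
python3 go.py 0.569 -0.018 0.104
```

```text
t 8.4 pos [ 0.5702 -0.0189  0.104 ] shift mm [ 1.5  0.5 -0. ] tool-y heading 1.2221 tilt [-8.e-04  1.e-04 -1.e+00]
j [-0.16  0.06  1.86 -0.    1.22 -1.39] F [-1.2 -0.4  1.5] w 0.427 g 61.3
```

Contact with the bench. I release slowly, then go up.

>>> apply_moves(series=[{"jaw": 1, "dx": 0, "dy": 0, "dz": 0.5, "turn": 0}, {"jaw": 0.5, "dx": 0, "dy": 0, "dz": 0.5, "turn": 0}, {"jaw": 0.4, "dx": 0, "dy": 0, "dz": 0, "turn": 0}, {"jaw": 0.2, "dx": 0, "dy": 0, "dz": 0, "turn": 0}, {"jaw": 0, "dx": 0, "dy": 0, "dz": 0, "turn": 0}])

```text
time: 8.82
tool_pos: [0.5699, -0.0189, 0.1032]
tool_rot: [0.0, 0.174, 0.985, 0.0]
contact_force: [-1.2, -0.4, 0.5]
gripper_width: 0.864
grasp_force: 0.0
```

>>> apply_moves(series=[{"jaw": 0, "dx": 0, "dy": 0, "dz": 0, "turn": 0}, {"jaw": 0, "dx": 0, "dy": 0, "dz": 0, "turn": 0}, {"jaw": 0, "dx": 0, "dy": 0, "dz": 0, "turn": 0}, {"jaw": 0, "dx": 0, "dy": 0, "dz": -10, "turn": 0}, {"jaw": 0, "dx": 0, "dy": 0, "dz": -30, "turn": 0}])

```text
time: 9.23
tool_pos: [0.5678, -0.0186, 0.131]
tool_rot: [-0.003, 0.174, 0.985, -0.0]
contact_force: [-0.2, -0.9, -0.6]
gripper_width: 0.998
grasp_force: 0.0
```

>>> apply_moves(series=[{"jaw": 0, "dx": 0, "dy": 0, "dz": -30, "turn": 0}, {"jaw": 0, "dx": 0, "dy": 0, "dz": -60, "turn": 0}, {"jaw": 0, "dx": 35, "dy": -12, "dz": -70, "turn": 0}, {"jaw": 0, "dx": 70, "dy": -24, "dz": -70, "turn": 0}, {"jaw": 0, "dx": 105, "dy": -36, "dz": -70, "turn": 0}])

```text
time: 9.65
tool_pos: [0.4587, -0.017, 0.2055]
tool_rot: [0.002, 0.173, 0.985, -0.0]
contact_force: [-0.4, -0.1, 0.7]
gripper_width: 0.998
grasp_force: 0.0
```

```bash
python3 - <<'E'
from fit import *
t=grab_frame("top");s=grab_frame("side")
print(np.round(fit([t,s],"tall_insulator",np.array([.568,-.018,0.])) [0],4),[fit([v],"tall_insulator",np.array([.568,-.018,0.])) for v in (t,s)])
q=fit([s],"switch_block",np.array([.4275,-.02,-.39]));print(q)
E
python3 go.py 0.4275 -0.0198 0.12 1.18
```

```text
[ 0.5702 -0.0172 -0.1333] [(array([ 0.57030367, -0.0167045 , -0.03509186]), np.float64(0.0457589291036129), 1), (array([ 0.56958387, -0.01890382,  0.10911007]), np.float64(0.0729166641831398), 1)]
(array([ 0.426449  , -0.01950075, -0.39430571]), np.float64(0.07601214945316315), 1)
t 10.0 pos [ 0.4601 -0.0171  0.2043] shift mm [ 29.8 -13.7  84.3] tool-y heading 1.2221 tilt [-1.5e-03  3.0e-04 -1.0e+00]
turn 0.0421
j [-0.2  -0.33  2.03  0.    1.43 -1.42] F [-0.9 -0.4 -0.1] w 0.998 g 0.0
```

Insulator measured at (0.570,-0.017), which is on target. Next is the switch block.

>>> apply_moves(series=[{"jaw": 0, "dx": 20, "dy": -10, "dz": 20, "turn": 0.036}, {"jaw": 0, "dx": 30, "dy": -14, "dz": 50, "turn": 0.036}, {"jaw": 0, "dx": 30, "dy": -14, "dz": 75, "turn": 0.036}, {"jaw": 0, "dx": 30, "dy": -14, "dz": 90, "turn": 0.036}, {"jaw": 0, "dx": 30, "dy": -14, "dz": 90, "turn": 0.036}])

```text
time: 10.42
tool_pos: [0.424, -0.0193, 0.1096]
tool_rot: [-0.004, 0.191, 0.982, 0.0]
contact_force: [-0.2, 0.0, -0.7]
gripper_width: 1.001
grasp_force: 0.0
```

```bash
python3 go.py 0.427 -0.0197 0.026 1.186
```

```text
t 10.42 pos [ 0.424  -0.0193  0.1096] shift mm [-3.5  0.9 83.6] tool-y heading 1.186 tilt [ 0.0076 -0.0012 -1.    ]
turn -0.0
j [-0.22 -0.32  2.19  0.    1.28 -1.41] F [-0.2  0.  -0.7] w 1.001 g 0.0
```

>>> apply_moves(series=[{"jaw": 0, "dx": 0, "dy": 0, "dz": 25, "turn": 0}, {"jaw": 0, "dx": 0, "dy": 0, "dz": 50, "turn": 0}, {"jaw": 0, "dx": 0, "dy": 0, "dz": 70, "turn": 0}, {"jaw": 0, "dx": 0, "dy": 0, "dz": 82, "turn": 0}, {"jaw": 0, "dx": 0, "dy": 0, "dz": 86, "turn": 0}])

```text
time: 10.83
tool_pos: [0.426, -0.0197, 0.0263]
tool_rot: [-0.001, 0.191, 0.982, 0.0]
contact_force: [1.2, 0.8, -0.4]
gripper_width: 0.998
grasp_force: 0.0
```

>>> apply_moves(series=[{"jaw": 0, "dx": 0, "dy": 0, "dz": 0, "turn": 0}, {"jaw": 0, "dx": 0, "dy": 0, "dz": 0, "turn": 0}])

```text
time: 11.0
tool_pos: [0.4274, -0.0201, 0.0286]
tool_rot: [0.001, 0.191, 0.982, -0.0]
contact_force: [-0.4, 0.0, -0.3]
gripper_width: 0.998
grasp_force: 0.0
```

```bash
python3 go.py 0.427 -0.0197 0.026 1.186
```

```text
t 11.0 pos [ 0.4274 -0.0201  0.0286] shift mm [0.5 0.2 2.6] tool-y heading 1.1861 tilt [-1.7e-03  3.0e-04 -1.0e+00]
turn 0.0001
j [-0.22 -0.17  2.23 -0.    1.08 -1.41] F [-0.4  0.  -0.3] w 0.998 g 0.0
```

>>> apply_moves(series=[{"jaw": 0.2, "dx": 0, "dy": 0, "dz": 2, "turn": 0}, {"jaw": 0.4, "dx": 0, "dy": 0, "dz": 2, "turn": 0}, {"jaw": 0.7, "dx": 0, "dy": 0, "dz": 2, "turn": 0}, {"jaw": 1, "dx": 0, "dy": 0, "dz": 2, "turn": 0}, {"jaw": 1, "dx": 0, "dy": 0, "dz": 2, "turn": 0}])

```text
time: 11.42
tool_pos: [0.4269, -0.02, 0.0265]
tool_rot: [0.001, 0.191, 0.982, 0.0]
contact_force: [-0.8, 0.3, 4.7]
gripper_width: 0.574
grasp_force: 64.3
```

>>> apply_moves(series=[{"jaw": 1, "dx": 0, "dy": 0, "dz": 0, "turn": 0}, {"jaw": 1, "dx": 0, "dy": 0, "dz": 0, "turn": 0}, {"jaw": 1, "dx": 0, "dy": 0, "dz": 0, "turn": 0}])

```text
time: 11.67
tool_pos: [0.4269, -0.02, 0.0265]
tool_rot: [0.001, 0.191, 0.982, 0.0]
contact_force: [-1.8, 0.1, 6.3]
gripper_width: 0.574
grasp_force: 64.3
```

```bash
python3 go.py 0.427 -0.0197 0.026 1.186
```

```text
t 11.67 pos [ 0.4269 -0.02    0.0265] shift mm [0.  0.3 0.5] tool-y heading 1.1859 tilt [-2.1e-03  5.0e-04 -1.0e+00]
turn -0.0001
j [-0.22 -0.17  2.23  0.    1.08 -1.41] F [-1.8  0.1  6.3] w 0.574 g 64.3
```

>>> apply_moves(series=[{"jaw": 1, "dx": 0, "dy": 0, "dz": -10, "turn": 0}, {"jaw": 1, "dx": 0, "dy": 0, "dz": -30, "turn": 0}, {"jaw": 1, "dx": 0, "dy": 0, "dz": -55, "turn": 0}, {"jaw": 1, "dx": 0, "dy": 0, "dz": -75, "turn": 0}, {"jaw": 1, "dx": 0, "dy": 0, "dz": -90, "turn": 0}])

```text
time: 12.08
tool_pos: [0.4259, -0.0198, 0.1171]
tool_rot: [0.001, 0.191, 0.982, -0.0]
contact_force: [-0.3, -0.1, -1.9]
gripper_width: 0.573
grasp_force: 63.6
```

```bash
python3 go.py 0.5508 -0.2676 0.115 -0.065
```

```text
t 12.08 pos [ 0.4259 -0.0198  0.1171] shift mm [-208.8 -182.8    2.3] tool-y heading 1.1861 tilt [-1.2e-03  1.0e-04 -1.0e+00]
turn 1.2511
j [-0.22 -0.33  2.19 -0.    1.28 -1.41] F [-0.3 -0.1 -1.9] w 0.573 g 63.6
```

>>> apply_moves(series=[{"jaw": 1, "dx": -15, "dy": -13, "dz": 0, "turn": 0.1}, {"jaw": 1, "dx": -38, "dy": -33, "dz": 0, "turn": 0.21}, {"jaw": 1, "dx": -62, "dy": -54, "dz": 0, "turn": 0.33}, {"jaw": 1, "dx": -86, "dy": -75, "dz": 0, "turn": 0.45}, {"jaw": 1, "dx": -110, "dy": -96, "dz": 0, "turn": 0.57}])

```text
time: 12.5
tool_pos: [0.4915, -0.1511, 0.115]
tool_rot: [-0.001, 0.462, 0.887, -0.0]
contact_force: [0.6, 0.4, -0.9]
gripper_width: 0.576
grasp_force: 63.5
```

```bash
python3 go.py 0.5508 -0.2676 0.115 -0.065
```

```text
t 12.5 pos [ 0.4915 -0.1511  0.115 ] shift mm [-1.295e+02 -1.820e+01 -1.000e-01] tool-y heading 0.6102 tilt [ 1.1e-03 -7.0e-04 -1.0e+00]
turn 0.6752
j [-0.44 -0.09  1.99 -0.    1.24 -1.05] F [ 0.6  0.4 -0.9] w 0.576 g 63.5
```

>>> apply_moves(series=[{"jaw": 1, "dx": -30, "dy": -4, "dz": 0, "turn": 0.12}, {"jaw": 1, "dx": -60, "dy": -8, "dz": 0, "turn": 0.24}, {"jaw": 1, "dx": -90, "dy": -13, "dz": 0, "turn": 0.36}, {"jaw": 1, "dx": -115, "dy": -16, "dz": 0, "turn": 0.48}, {"jaw": 1, "dx": -129, "dy": -18, "dz": 0, "turn": 0.6}])

```text
time: 12.92
tool_pos: [0.552, -0.268, 0.1151]
tool_rot: [-0.0, 0.704, 0.71, -0.0]
contact_force: [-0.3, 0.7, -0.9]
gripper_width: 0.574
grasp_force: 63.5
```

>>> apply_moves(series=[{"jaw": 1, "dx": 0, "dy": 0, "dz": 10, "turn": 0.07}, {"jaw": 1, "dx": 0, "dy": 0, "dz": 25, "turn": 0.07}, {"jaw": 1, "dx": 0, "dy": 0, "dz": 30, "turn": 0.07}, {"jaw": 1, "dx": 0, "dy": 0, "dz": 30, "turn": 0.07}])

```text
time: 13.25
tool_pos: [0.5498, -0.2646, 0.0828]
tool_rot: [-0.003, 0.726, 0.688, -0.001]
contact_force: [0.0, -0.6, -1.6]
gripper_width: 0.575
grasp_force: 63.5
```

```bash
python3 go.py 0.5508 -0.2676 0.0265 -0.065
```

```text
t 13.25 pos [ 0.5498 -0.2646  0.0828] shift mm [-3.1  1.5 56.3] tool-y heading -0.0538 tilt [ 0.0027 -0.0048 -1.    ]
turn 0.0112
j [-0.57  0.18  1.77 -0.    1.2  -0.52] F [ 0.  -0.6 -1.6] w 0.575 g 63.5
```

>>> apply_moves(series=[{"jaw": 1, "dx": -1, "dy": 1, "dz": 15, "turn": 0.01}, {"jaw": 1, "dx": -1, "dy": 1, "dz": 30, "turn": 0.01}, {"jaw": 1, "dx": -1, "dy": 1, "dz": 42, "turn": 0.01}, {"jaw": 1, "dx": -1, "dy": 1, "dz": 50, "turn": 0.01}, {"jaw": 1, "dx": -1, "dy": 1, "dz": 50, "turn": 0.01}])

```text
time: 13.67
tool_pos: [0.5512, -0.2657, 0.0332]
tool_rot: [-0.002, 0.729, 0.684, -0.001]
contact_force: [-0.2, -0.4, -1.6]
gripper_width: 0.574
grasp_force: 63.6
```

>>> apply_moves(series=[{"jaw": 1, "dx": 0, "dy": 0, "dz": 1, "turn": 0}, {"jaw": 1, "dx": 0, "dy": 0, "dz": 2, "turn": 0}, {"jaw": 1, "dx": 0, "dy": 0, "dz": 3, "turn": 0}, {"jaw": 1, "dx": 0, "dy": 0, "dz": 4, "turn": 0}, {"jaw": 1, "dx": 0, "dy": 0, "dz": 4, "turn": 0}])

```text
time: 14.08
tool_pos: [0.5528, -0.2669, 0.0317]
tool_rot: [0.0, 0.729, 0.684, 0.0]
contact_force: [-0.6, 0.0, -2.2]
gripper_width: 0.57
grasp_force: 63.6
```

```bash
python3 go.py 0.5508 -0.2676 0.0265 -0.065
```

```text
t 14.08 pos [ 0.5528 -0.2669  0.0317] shift mm [-0.8 -2.   5.2] tool-y heading -0.064 tilt [-3.e-04  6.e-04 -1.e+00]
turn 0.001
j [-0.57  0.25  1.78 -0.    1.11 -0.51] F [-0.6  0.  -2.2] w 0.57 g 63.6
```

>>> apply_moves(series=[{"jaw": 1, "dx": 0, "dy": -2, "dz": 1, "turn": 0}, {"jaw": 1, "dx": 0, "dy": -2, "dz": 2, "turn": 0}, {"jaw": 1, "dx": 0, "dy": -2, "dz": 3, "turn": 0}, {"jaw": 1, "dx": 0, "dy": -2, "dz": 4, "turn": 0}, {"jaw": 1, "dx": 0, "dy": -2, "dz": 5, "turn": 0}])

```text
time: 14.5
tool_pos: [0.5506, -0.2667, 0.0265]
tool_rot: [-0.0, 0.729, 0.684, -0.0]
contact_force: [-2.9, 2.3, 7.0]
gripper_width: 0.569
grasp_force: 64.5
```

>>> apply_moves(series=[{"jaw": 1, "dx": 0, "dy": 0, "dz": 0.5, "turn": 0}, {"jaw": 1, "dx": 0, "dy": 0, "dz": 1, "turn": 0}, {"jaw": 1, "dx": 0, "dy": 0, "dz": 1, "turn": 0}])

```text
time: 14.75
tool_pos: [0.5508, -0.2668, 0.0265]
tool_rot: [-0.0, 0.729, 0.684, -0.0]
contact_force: [-3.2, 2.3, 5.6]
gripper_width: 0.572
grasp_force: 64.4
```

```bash
python3 go.py 0.5508 -0.2676 0.0265 -0.065
```

```text
t 14.75 pos [ 0.5508 -0.2668  0.0265] shift mm [-0.8  0.   0. ] tool-y heading -0.0639 tilt [-1.e-04 -2.e-04 -1.e+00]
turn 0.0011
j [-0.57  0.26  1.79 -0.    1.1  -0.51] F [-3.2  2.3  5.6] w 0.572 g 64.4
```

On the bench. I release, rise and back off out of view.

>>> apply_moves(series=[{"jaw": 0.35, "dx": 0, "dy": 0, "dz": 0, "turn": 0}, {"jaw": 0.2, "dx": 0, "dy": 0, "dz": 0, "turn": 0}, {"jaw": 0, "dx": 0, "dy": 0, "dz": 0, "turn": 0}, {"jaw": 0, "dx": 0, "dy": 0, "dz": 0, "turn": 0}, {"jaw": 0, "dx": 0, "dy": 0, "dz": 0, "turn": 0}])

```text
time: 15.17
tool_pos: [0.5506, -0.2667, 0.0252]
tool_rot: [0.0, 0.729, 0.684, 0.0]
contact_force: [0.0, -0.3, 0.2]
gripper_width: 1.003
grasp_force: 0.0
```

>>> apply_moves(series=[{"jaw": 0, "dx": 0, "dy": 0, "dz": -15, "turn": 0}, {"jaw": 0, "dx": 0, "dy": 0, "dz": -45, "turn": 0}, {"jaw": 0, "dx": 0, "dy": 0, "dz": -85, "turn": 0}, {"jaw": 0, "dx": 0, "dy": 0, "dz": -125, "turn": 0}, {"jaw": 0, "dx": 0, "dy": 0, "dz": -160, "turn": 0}])

```text
time: 15.58
tool_pos: [0.5507, -0.2667, 0.1878]
tool_rot: [0.001, 0.729, 0.684, 0.0]
contact_force: [0.0, 0.7, 0.5]
gripper_width: 1.0
grasp_force: 0.0
```

>>> apply_moves(series=[{"jaw": 0, "dx": -30, "dy": -20, "dz": 0, "turn": 0}, {"jaw": 0, "dx": -60, "dy": -40, "dz": 0, "turn": 0}, {"jaw": 0, "dx": -90, "dy": -60, "dz": 0, "turn": 0}, {"jaw": 0, "dx": -120, "dy": -80, "dz": 0, "turn": 0}, {"jaw": 0, "dx": -120, "dy": -80, "dz": 0, "turn": 0}])

```text
time: 16.0
tool_pos: [0.4598, -0.3855, 0.1855]
tool_rot: [0.0, 0.731, 0.682, -0.001]
contact_force: [-0.6, 0.1, 0.6]
gripper_width: 1.001
grasp_force: 0.0
```

```bash
python3 - <<'E'
from fit import *
t=grab_frame("top");s=grab_frame("side");save(t,"end.png",(90,90,420,290),2.4)
Q={}
for n,q in {"thermostat":[.578,.106,-.05],"junction_plate":[.559,-.141,-.1],"tall_insulator":[.57,-.017,0.],"switch_block":[.551,-.267,-1.636]}.items():
    r=fit([t,s],n,np.array(q));print(n,r[0].round(4),round(r[1],3),r[2]);Q[n]=r[0]
a,b,c,d=[Q[k][:2] for k in Q];N=np.linalg.norm
print("T-P",N(a-b),"I-T",N(c-a),"I-P",N(c-b),"S-P",N(d-b))
y=Q["thermostat"][2];ex=np.array([np.cos(y),np.sin(y)]);print("x in T frame",(c-a)@ex,(d-a)@ex)
print(state()["tool_pos"])
E
```

```text
thermostat [ 0.5778  0.1072 -0.0658] 0.09 2
junction_plate [ 0.559  -0.1409 -0.1075] 0.043 2
tall_insulator [ 0.5698 -0.0182  0.0492] 0.053 2
switch_block [ 0.5498 -0.2661 -1.6489] 0.361 2
T-P 0.24874676412205346 I-T 0.12557741582253662 I-P 0.12318829039599462 S-P 0.12554375835479267
x in T frame 0.00030607301671268725 -0.003311506268635432
[ 0.46363652 -0.38060027  0.18528482]
```

View pics/end.png

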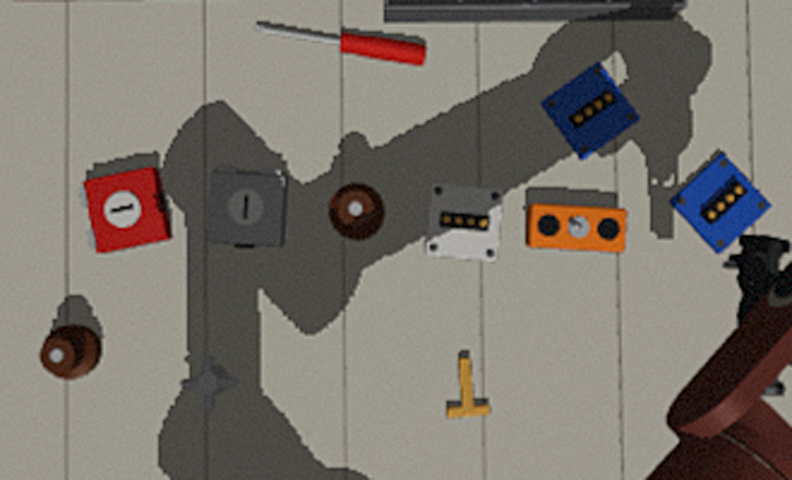

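The end picture shows box (245,208), insulator (357,211), plate (463,222) and block (577,227) in one straight row. The block lies flat with its toggle up and the robot is clear, so I hand in.

```bash
python3 -c "
from plant import ticket
print(ticket.job_done())"
```

```text
the job is handed in; nothing more can be done
None
```

I handed the job in after about 16 s of robot time: the tall insulator stands about 1 mm from the box–plate midpoint, and the switch block lies flat, toggle up, in line about 29 mm past the plate; the hand-in returned no verdict.

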